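# Rap a wedged specimen out of its mounting pot

## Robot

A 6-joint arm with a two-finger parallel gripper is mounted at the origin on a cart in front of the work surface, level with it; the furniture and walls round the work are solid. World frame = base frame: x ahead of the robot, y to its left, z up, the work surface at z = 0. Lengths are in m, angles in rad, forces in N, time in s.
With the tool pointing down it reaches from about 0.3 to 0.775 m from the base axis. Payload 14.6 kg.
Tool frame: the origin (TCP) lies at the very end of the fingers, on their centre line; the grasp point (between the pads) lies 19 mm behind it; z points along the fingers, y is the line along which they close (so a half turn about z gives the same grasp; the last joint's range is limited). The gripper opens to 94 mm and grips with 3 to 60 N. Pads are 16 mm wide; open, the fingers measure 119 mm over their backs; the gripper's body (75 mm by 177 mm) begins 78 mm behind the grasp point.
Start: joints at [-1.207, 0.3, 1.521, -0, 1.321, -0.067], TCP at [0.23, -0.5, 0.205] pointing down, gripper open.
Joint ranges: [-3.03, 3.03], [-0.79, 2.21], [0.23, 2.52], [-1.04, 4.18], [0, 3.07], [-2.55, 2.55]. Speed limits (rad/s): [2.22, 2.22, 2.57, 3.14, 3.14, 3.14].

## Interface

Orientations are given as [roll, pitch, yaw] about the fixed x, y, z axes, in that order (R = Rz(yaw) Ry(pitch) Rx(roll)).
In Python, from station import ctrl gives the robot as it stands. The module is installed in compiled form; this text tells all that it offers.
- The arm moves only by the tool play_rows, never from a script. Its argument "commands" is a list of rows, each a list of 7 numbers: the shift along the tool's x, y, z in m, then the turn, a rotation vector about the tool's x, y, z in degrees, then the closure, from -1 (fully open) to 1 (shut). A call has 1 to 20 rows; each row shifts and turns the commanded pose from where the row before left it, along the tool's axes as they then stand; what a row does not reach is not made up. A row lasts 1/12 s, in which the tool goes at most 41.7 mm and 7.16 degrees, less where a joint would pass 70% of its speed; a pose out of reach is approached as far as the arm can. A call is refused whole if a number of a shift passes 0.0417 or a number of a turn 7.16, either way. A call with a gripper value outside its range is refused whole. The fingers move at their own pace and stop on an object; "force" is the grip in N (left out, the last holds). Time passes only in rows, so rows that do not move let the fingers close. It gives the time, the measured TCP pose, the force, the opening and the grip force at its end, in the units of the state.
- ctrl.get_obs(): the state, without advancing time (a new reading comes with each control period).
- ctrl.camera(name): name is "side" or "top"; returns the picture (420x560x3 uint8, blue, green, red); there is no depth.
- ctrl.camera_model(name): a dict with "fx", "fy", "cx", "cy" (pixels), "rvec" (rotation vector, rad) and "tvec" (3), from world to camera coordinates, as OpenCV has them. Camera axes: x right, y down, z forward; pixel columns grow to the right and rows downward; lengths in m; the calibration is good to about 2 mm. A picture is of the moment at which its call begins. camera_model takes no time and is no camera call.
- ctrl.hand_in(): hands the job in; it is judged then, once.
The state is a dict: "time_s": time; "qpos": joint angles; "joint_vel": joint speeds; "tau": joint torques, N m; "ee_pos": TCP position; "eef_rot": TCP orientation; "force": force on the tool from outside, world axes, zero at the start; "moment": the same for the moment, N m; "grip_width": finger opening in m; "grip_force": force on a finger pad.
Only numpy, scipy, OpenCV 4.12 (cv2) and the standard library are available. Lean on these libraries where they do the work, as an engineer would, in place of code of your own. Each camera call takes 0.05 s, during which the arm holds its last target. There are 200 camera calls.

## Task

A black specimen is still wedged inside the orange pot, which stands upturned on the bench. Keeping the pot mouth down, rap it on the cork mat until the specimen drops out, and leave the specimen lying on the mat. Then stand the empty orange pot, still mouth down, back on the bench beside the mat, and leave the blue pot where it is.

Things in the scene. Friction and masses are not known exactly. Their poses are not given: they have to be found in the camera images.
- orange_pot: orange plastic pot, a round cup standing upturned (mouth down), 60 mm tall, 80 g: from 22 mm above the rim up to the closed end a plain cylinder of 41 mm diameter, below that flaring to 49 mm at the rim; walls 4 mm, closed end 19 mm thick. Origin: centre of the mouth, in the plane of the rim; z points from the mouth to the closed end (up). Holds the specimen
- specimen: black resin disc, steel chip in each face, 30 mm diameter, 22 mm tall, 40 g. Origin: its centre; z along its axis. Starts wedged and hidden in the orange pot, its centre 28.5 mm above the rim. Stays put when carried smoothly; each sharp stop of the rim on the mat shifts it towards the mouth, after 2.5 mm it falls out: 1 to 4 raps at 0.15 to 0.3 m/s free it. A jerk in the air can free it early
- mat: square knock-out mat of light brown cork on a thin wooden foot, 140 x 140 mm, 12 mm thick, fixed to the bench. Origin: centre of its underside on the bench top (its top is 12 mm above the origin); x and y along its sides
- blue_pot: blue plastic pot of the same shape as the orange one, upturned too, but empty; not to be moved. Origin as for the orange pot
Mind the look-alikes: they are no part of the job. Of the things that look like the orange_pot, take the one that is farthest to the robot's left at the start.

How it is judged:
On the way, in this order (a step that is already met when the one before it is completed fails the run):
1. the gripper brings the orange pot down to the mat (rim within 20 mm of its top) (x of orange_pot in the frame of mat between -0.07 and 0.07 m and y of orange_pot in the frame of mat between -0.07 and 0.07 m and z of orange_pot in the frame of mat below 0.032 m and contact force between the fingers and orange_pot above 1 N).
2. the specimen drops onto the mat while the gripper holds the orange pot above it (z of specimen in the frame of mat between 0.018 and 0.031 m and x of specimen in the frame of mat between -0.07 and 0.07 m and y of specimen in the frame of mat between -0.07 and 0.07 m and contact force between the fingers and orange_pot above 1 N), for 0.1 s.
At the end, for the whole second after the job is handed in: the specimen rests on the mat (its origin within 70 mm of the mat's centre along each side, 18 to 31 mm above the mat's underside); the orange pot rests mouth down on the bench top (rim within 6 mm of it, within 10 degrees of upright), more than 30 mm from the specimen (z of specimen in the frame of mat between 0.018 and 0.031 m and x of specimen in the frame of mat between -0.07 and 0.07 m and y of specimen in the frame of mat between -0.07 and 0.07 m and linear speed of each of specimen, orange_pot below 0.02 m/s and height (world z) of orange_pot between -0.006 and 0.006 m and angle between orange_pot's own z axis and vertical below 0.17 rad and horizontal distance between orange_pot and specimen above 0.03 m); the robot touches nothing.
It fails at once if the blue pot is shifted by more than 20 mm (distance of blue_pot from where it was at the start of the episode above 0.02 m).
It fails at once if the orange pot is tipped over (angle between orange_pot's own z axis and vertical above 0.8 rad).
It also fails if it takes over 45 s, if anything falls off the work surface, if the arm or the gripper's body presses on something with over 40 N, if the wrist force passes 120 N, or if a joint passes its speed limit or range.

## Working session

There is one attempt and no reset: what is moved stays moved. The work goes in short steps, Python scripts to look and compute and a tool call to move; the robot and the scene stay as the last step left them, time stands still between calls to the robot, and variables do not carry over. Pictures are saved under pics/ and viewed, at most 10 in all, crops included, and the job is handed in when it is done.

Besides the shell and the picture viewer there is one more tool, called after ">>>" as a command line: name --pt "numbers of a row" for each row, then --argument value for the rest. play_rows: Moves the arm, as the interface text tells. Its arguments: {"type":"object","properties":{"commands":{"type":"array","items":{"type":"array","items":{"type":"number"}}},"force":{"type":"number"}},"required":["commands"]}

```bash
mkdir -p pics
python3 - <<'E'
from station import ctrl
import cv2
o=ctrl.get_obs();print({k:o[k] for k in('time_s','ee_pos','eef_rot','grip_width')})
for n in('top','side'):
    cv2.imwrite(f'pics/{n}0.png',ctrl.camera(n));print(ctrl.camera_model(n))
E
```

```text
{'time_s': 0.0, 'ee_pos': array([ 0.229591  , -0.49949768,  0.20487435]), 'eef_rot': array([-3.14043095e+00, -8.82085370e-05,  4.30827985e-01]), 'grip_width': 0.09356782987778453}
{'fx': 512.801199333391, 'fy': 512.801199333391, 'cx': 272.0233920068896, 'cy': 212.68427199286074, 'rvec': array([ 2.15113191, -2.17512474,  0.11360145]), 'tvec': array([0.02364581, 0.5088973 , 1.16659678])}
{'fx': 390.1155721378522, 'fy': 390.1155721378522, 'cx': 281.87049454317753, 'cy': 203.17786642949878, 'rvec': array([ 0.52230607, -2.38708816,  1.53947268]), 'tvec': array([0.45026688, 0.1121225 , 0.69731436])}
```

View pics/top0.png

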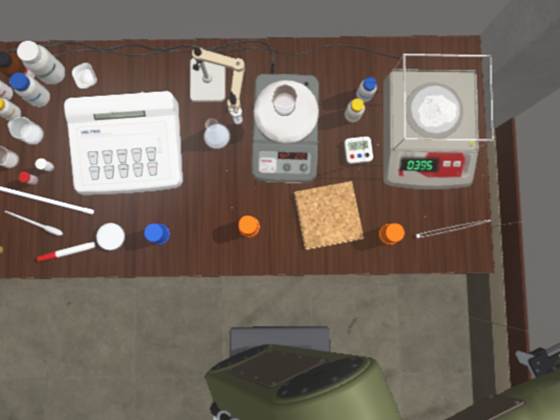

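View pics/side0.png

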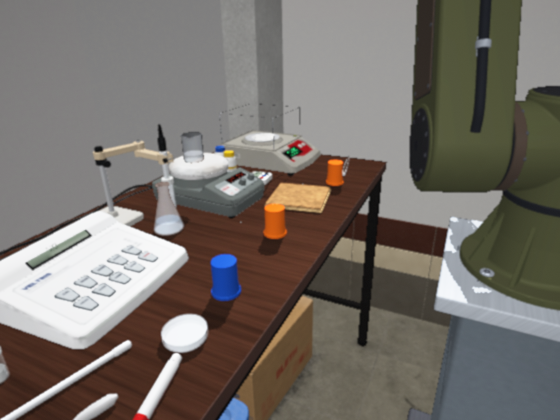

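The top view shows the two orange pots at (248,226) and (392,233), with the left one my target. The mat is at (329,215) and the blue pot at (157,233). The side view agrees, and the space around the target is clear.

```bash
cat > h.py <<'E'
import cv2,numpy as np
from station import ctrl
def ray(n,uv):
    m=ctrl.camera_model(n);R=cv2.Rodrigues(m['rvec'])[0]
    d=R.T@np.array([(uv[0]-m['cx'])/m['fx'],(uv[1]-m['cy'])/m['fy'],1]);return -R.T@m['tvec'],d
def plane(n,uv,z):
    c,d=ray(n,uv);return (c+d*(z-c[2])/d[2]).round(4)
def meet(a,b):
    (c,d),(e,f)=ray('top',a),ray('side',b)
    s=np.linalg.lstsq(np.c_[d,-f],e-c,rcond=None)[0]
    p,q=c+d*s[0],e+f*s[1];return ((p+q)/2).round(4),np.linalg.norm(p-q).round(4)
def blobs(img,lo,hi,amin=60):
    k=cv2.inRange(cv2.cvtColor(img,cv2.COLOR_BGR2HSV),lo,hi)
    cs,_=cv2.findContours(k,cv2.RETR_EXTERNAL,cv2.CHAIN_APPROX_NONE)
    return [c for c in cs if cv2.contourArea(c)>amin]
OR=((5,190,90),(16,255,255))
E
python3 - <<'E'
from h import *
t,s=ctrl.camera('top'),ctrl.camera('side')
for n,i in(('top',t),('side',s)):
    for c in blobs(i,*OR):
        m=cv2.moments(c);u=(m['m10']/m['m00'],m['m01']/m['m00']);print(n,np.round(u,1),cv2.boundingRect(c),m['m00'],plane(n,u,.035))
for c in blobs(t,(8,60,120),(22,180,255),1500):
    r=cv2.minAreaRect(c);print(r);print(np.array([plane('top',p,.012) for p in cv2.boxPoints(r)]),plane('top',r[0],.012))
print('cam',ray('top',(0,0))[0],ray('side',(0,0))[0])
E
```

```text
top [391.1 233.1] (379, 223, 26, 22) 386.0 [ 0.458  -0.2558  0.035 ]
top [248.3 225.8] (238, 216, 22, 21) 331.5 [0.4784 0.073  0.035 ]
side [274.4 221.4] (263, 204, 24, 35) 653.5 [0.4729 0.0879 0.035 ]
side [334.3 172.5] (326, 159, 18, 27) 366.0 [ 0.4539 -0.241   0.035 ]
((328.68682861328125, 214.77174377441406), (60.24231719970703, 60.28008270263672), 79.11447143554688)
[[ 0.5623 -0.0332  0.012 ]
 [ 0.588  -0.1742  0.012 ]
 [ 0.4471 -0.1969  0.012 ]
 [ 0.422  -0.0577  0.012 ]] [ 0.5044 -0.1155  0.012 ]
cam [0.3788456  0.01355123 1.21522674] [0.14803485 0.7234436  0.39531517]
```

>>> play_rows --pt "0 0 0 0 0 6.17 -1" --pt "0 0 0 0 0 6.17 -1" --pt "0 0 0 0 0 6.17 -1" --pt "0 0 0 0 0 6.17 -1" --pt "0.0156 -0.0358 0 0 0 0 -1" --pt "0.0156 -0.0358 0 0 0 0 -1" --pt "0.0156 -0.0358 0 0 0 0 -1" --pt "0.0156 -0.0358 0 0 0 0 -1" --pt "0.0156 -0.0358 0 0 0 0 -1" --pt "0.0156 -0.0358 0 0 0 0 -1" --pt "0.0156 -0.0358 0 0 0 0 -1" --pt "0.0156 -0.0358 0 0 0 0 -1" --pt "0.0156 -0.0358 0 0 0 0 -1" --pt "0.0156 -0.0358 0 0 0 0 -1" --pt "0.0156 -0.0358 0 0 0 0 -1" --pt "0.0156 -0.0358 0 0 0 0 -1" --pt "0.0156 -0.0358 0 0 0 0 -1" --pt "0.0156 -0.0358 0 0 0 0 -1" --pt "0.0156 -0.0358 0 0 0 0 -1" --pt "0.0156 -0.0358 0 0 0 0 -1"

```text
time_s: 1.87
ee_pos: [0.4796, 0.0752, 0.2055]
eef_rot: [-3.142, -0.0, 0.0]
force: [0.9, -0.8, -0.8]
grip_width: 0.0944
grip_force: 0.0
```

>>> play_rows --pt "0 0 0.02 0 0 0 -1" --pt "0 0 0.03 0 0 0 -1" --pt "0 0 0.03 0 0 0 -1" --pt "0 0 0.03 0 0 0 -1" --pt "0 0 0.015 0 0 0 -1" --pt "0 0 0 0 0 0 -1"

```text
time_s: 2.37
ee_pos: [0.4774, 0.0729, 0.0773]
eef_rot: [3.141, 0.006, 0.0]
force: [0.1, -0.6, 0.4]
grip_width: 0.0938
grip_force: 0.0
```

Run:
```python
from h import *
s=ctrl.camera('side');print(ctrl.get_obs()['ee_pos'])
cv2.imwrite('pics/s1.png',cv2.resize(s[120:300,170:410],None,fx=3,fy=3))
cv2.imwrite('pics/t1.png',ctrl.camera('top'))
```

```text
[0.47851404 0.07304634 0.07945365]
```

View pics/s1.png

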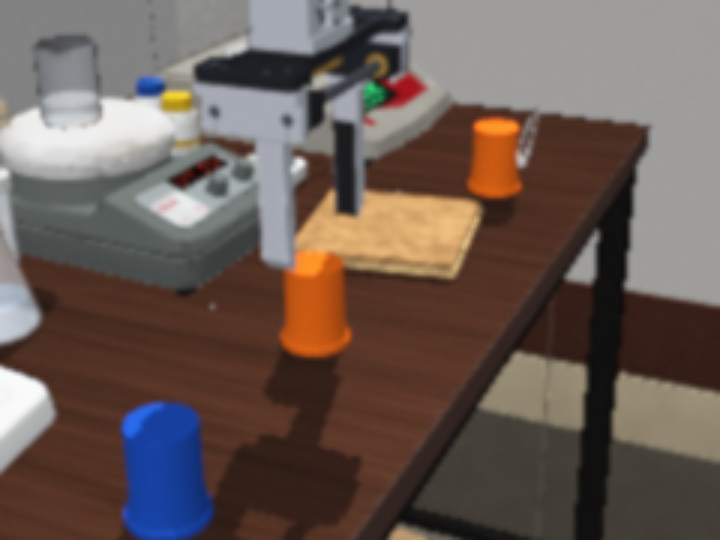

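The fingers straddle the pot evenly: their midpoint, projected down, falls on the pot's top at crop (315,262). I'll go down and grip.

>>> play_rows --pt "0 0 0.015 0 0 0 -1" --pt "0 0 0.015 0 0 0 -1" --pt "0 0 0.015 0 0 0 -1" --pt "0 0 0.007 0 0 0 -1" --pt "0 0 0 0 0 0 -1" --pt "0 0 0 0 0 0 0.3" --pt "0 0 0 0 0 0 1" --pt "0 0 0 0 0 0 1" --pt "0 0 0 0 0 0 1" --pt "0 0 0 0 0 0 1" --pt "0 0 0 0 0 0 1" --pt "0 0 0 0 0 0 1" --force 30

```text
time_s: 3.47
ee_pos: [0.4793, 0.0731, 0.0286]
eef_rot: [-3.142, -0.0, 0.0]
force: [0.8, -0.4, -0.3]
grip_width: 0.0507
grip_force: 0.0
```

>>> play_rows --pt "0 0 0 0 0 0 1" --pt "0 0 0 0 0 0 1" --pt "0 0 0 0 0 0 1" --pt "0 0 0 0 0 0 1" --pt "0 0 0 0 0 0 1" --force 40

```text
time_s: 3.88
ee_pos: [0.4793, 0.0731, 0.0285]
eef_rot: [3.142, -0.0, 0.0]
force: [-0.9, -0.9, 1.0]
grip_width: 0.0404
grip_force: 40.0
```

>>> play_rows --pt "0 0 -0.002 0 0 0 1" --pt "0 0 -0.005 0 0 0 1" --pt "0 0 -0.008 0 0 0 1" --pt "0 0 -0.01 0 0 0 1" --pt "0 0 -0.01 0 0 0 1" --pt "0 0 -0.01 0 0 0 1" --pt "0 0 -0.008 0 0 0 1" --pt "0 0 -0.005 0 0 0 1" --pt "0 0 -0.002 0 0 0 1"

```text
time_s: 4.63
ee_pos: [0.4796, 0.0731, 0.0895]
eef_rot: [-3.141, -0.001, 0.0]
force: [0.2, -0.3, -2.3]
grip_width: 0.04
grip_force: 40.0
```

>>> play_rows --pt "0.0002 0.003 0 0 0 0 1" --pt "0.0006 0.006 0 0 0 0 1" --pt "0.0009 0.01 0 0 0 0 1" --pt "0.0012 0.014 0 0 0 0 1" --pt "0.0014 0.0155 0 0 0 0 1" --pt "0.0014 0.0155 0 0 0 0 1" --pt "0.0014 0.0155 0 0 0 0 1" --pt "0.0014 0.0155 0 0 0 0 1" --pt "0.0014 0.0155 0 0 0 0 1" --pt "0.0014 0.0155 0 0 0 0 1" --pt "0.0014 0.0155 0 0 0 0 1" --pt "0.0014 0.0155 0 0 0 0 1" --pt "0.0012 0.014 0 0 0 0 1" --pt "0.0009 0.01 0 0 0 0 1" --pt "0.0006 0.006 0 0 0 0 1" --pt "0.0002 0.003 0 0 0 0 1" --pt "0 0 0 0 0 0 1"

```text
time_s: 6.05
ee_pos: [0.4961, -0.1173, 0.0882]
eef_rot: [-3.141, 0.0, -0.001]
force: [0.7, -0.4, -1.6]
grip_width: 0.0405
grip_force: 40.0
```

Run:
```python
from h import *
s=ctrl.camera('side');print(ctrl.get_obs()['ee_pos'])
cv2.imwrite('pics/s2.png',cv2.resize(s[80:260,170:410],None,fx=3,fy=3))
```

```text
[ 0.4961234  -0.11686429  0.08828965]
```

View pics/s2.png

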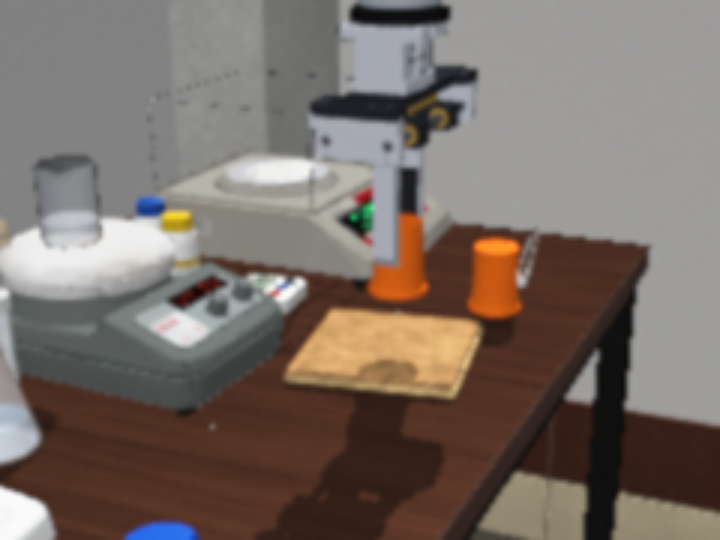

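The pot is held upright above the middle of the mat. Now the first rap, reaching about 0.2 m/s.

>>> play_rows --pt "0 0 0.003 0 0 0 1" --pt "0 0 0.008 0 0 0 1" --pt "0 0 0.0135 0 0 0 1" --pt "0 0 0.0165 0 0 0 1" --pt "0 0 0.0125 0 0 0 1" --pt "0 0 -0.003 0 0 0 1" --force 50

```text
time_s: 6.6
ee_pos: [0.4963, -0.1162, 0.0366]
eef_rot: [-3.141, 0.0, 0.001]
force: [-0.5, 0.1, -0.9]
grip_width: 0.0405
grip_force: 50.0
```

Run:
```python
from h import *
o=ctrl.get_obs();print(o['ee_pos'],o['force'],o['grip_width'])
```

```text
[ 0.4962538  -0.11624867  0.03660655] [-0.4807691   0.05474343 -0.94420818] 0.0404585552612827
```

>>> play_rows --pt "0 0 -0.003 0 0 0 1" --pt "0 0 -0.007 0 0 0 1" --pt "0 0 -0.01 0 0 0 1" --pt "0 0 -0.01 0 0 0 1" --pt "0 0 -0.01 0 0 0 1" --pt "0 0 -0.007 0 0 0 1" --pt "0 0 -0.003 0 0 0 1" --pt "0 0 0 0 0 0 1"

```text
time_s: 7.27
ee_pos: [0.4966, -0.1171, 0.0889]
eef_rot: [3.141, -0.002, -0.0]
force: [0.5, 0.4, -0.6]
grip_width: 0.0404
grip_force: 50.0
```

```bash
cat > look.py <<'E'
import sys
from h import *
s=ctrl.camera('side');o=ctrl.get_obs();print(o['ee_pos'],o['time_s'])
cv2.imwrite(f'pics/{sys.argv[1]}.png',cv2.resize(s[80:260,170:410],None,fx=3,fy=3))
for n,i in(('side',s),('top',ctrl.camera('top'))):
    for c in blobs(i,*OR): print(n,'orange',cv2.boundingRect(c))
    for c in blobs(i,(0,0,0),(179,255,50),25):
        m=cv2.moments(c);u=(m['m10']/m['m00'],m['m01']/m['m00']);p=plane(n,u,.023)
        if abs(p[0]-.505)<.09 and abs(p[1]+.115)<.09: print(n,'dark',np.round(u,1),cv2.boundingRect(c),p)
E
python3 look.py s3
```

```text
[ 0.4963051  -0.11696732  0.08822985] 7.3167
side orange (326, 159, 18, 27)
side orange (293, 148, 20, 30)
side dark [335.5 189.9] (331, 187, 10, 8) [ 0.4205 -0.1515  0.023 ]
top orange (383, 223, 22, 22)
top dark [313.8 233.4] (307, 230, 15, 8) [ 0.46   -0.0786  0.023 ]
```

View pics/s3.png

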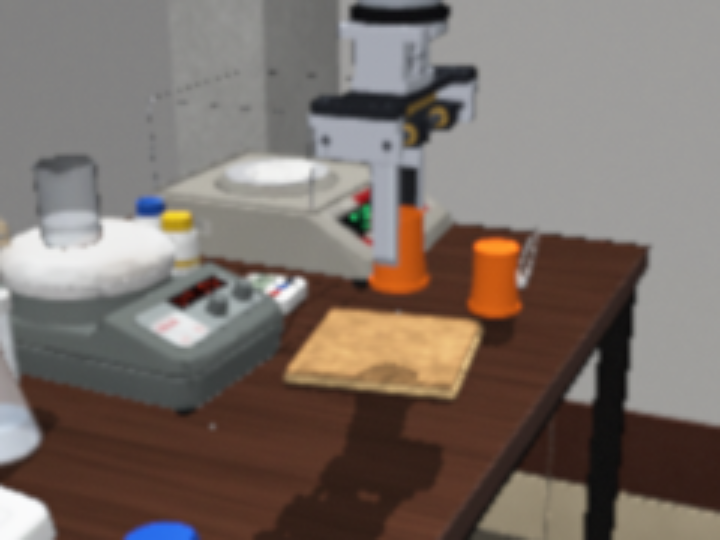

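The pot slid up about 4 mm in the fingers and nothing has dropped yet. I'll rap again with a firmer grip and a bit more speed.

>>> play_rows --pt "0 0 0.003 0 0 0 1" --pt "0 0 0.008 0 0 0 1" --pt "0 0 0.014 0 0 0 1" --pt "0 0 0.0185 0 0 0 1" --pt "0 0 0.012 0 0 0 1" --pt "0 0 -0.005 0 0 0 1" --pt "0 0 -0.004 0 0 0 1" --pt "0 0 -0.008 0 0 0 1" --pt "0 0 -0.01 0 0 0 1" --pt "0 0 -0.01 0 0 0 1" --pt "0 0 -0.01 0 0 0 1" --pt "0 0 -0.006 0 0 0 1" --pt "0 0 -0.0025 0 0 0 1" --pt "0 0 0 0 0 0 1" --force 60

```text
time_s: 8.53
ee_pos: [0.4965, -0.117, 0.0887]
eef_rot: [3.141, -0.001, 0.0]
force: [-0.3, -0.3, -1.7]
grip_width: 0.0398
grip_force: 60.0
```

```bash
python3 look.py s4
```

```text
[ 0.49623451 -0.1169319   0.08809376] 8.5833
side orange (326, 159, 18, 27)
side orange (294, 147, 20, 30)
side dark [335.7 189.4] (331, 187, 10, 8) [ 0.4212 -0.1548  0.023 ]
top orange (383, 223, 22, 22)
top dark [313.2 233.4] (307, 230, 15, 8) [ 0.46   -0.0773  0.023 ]
```

View pics/s4.png

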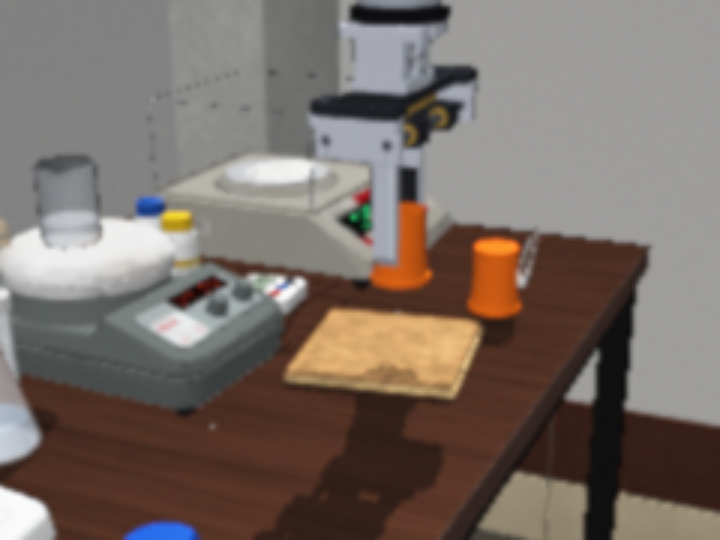

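The pot slipped about 2 mm more and is slightly tilted, and the specimen is still inside. The next rap will hit before the slowdown.

>>> play_rows --pt "0 0 0.004 0 0 0 1" --pt "0 0 0.01 0 0 0 1" --pt "0 0 0.0165 0 0 0 1" --pt "0 0 0.02 0 0 0 1" --pt "0 0 0.01 0 0 0 1" --pt "0 0 -0.006 0 0 0 1" --pt "0 0 -0.004 0 0 0 1" --pt "0 0 -0.008 0 0 0 1" --pt "0 0 -0.01 0 0 0 1" --pt "0 0 -0.01 0 0 0 1" --pt "0 0 -0.01 0 0 0 1" --pt "0 0 -0.008 0 0 0 1" --pt "0 0 -0.0045 0 0 0 1" --pt "0 0 0 0 0 0 1"

```text
time_s: 9.8
ee_pos: [0.4967, -0.1171, 0.0892]
eef_rot: [3.141, -0.002, 0.0]
force: [1.1, -0.9, -0.6]
grip_width: 0.0402
grip_force: 60.0
```

```bash
python3 look.py s5
```

```text
[ 0.49640721 -0.11699049  0.08840626] 9.85
side orange (326, 159, 18, 27)
side orange (295, 145, 19, 30)
side dark [335.5 189.8] (331, 187, 10, 8) [ 0.4207 -0.152   0.023 ]
top orange (383, 223, 22, 22)
top dark [313.3 233.5] (307, 230, 14, 8) [ 0.4599 -0.0775  0.023 ]
```

View pics/s5.png

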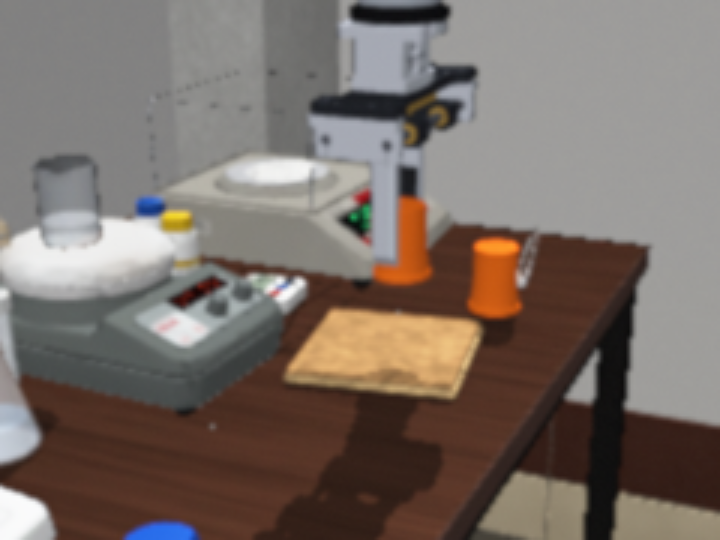

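Still wedged, and each rap slides the pot another 3 mm up towards the flare. I'll set it down on the mat gently, regrip higher, then rap faster.

>>> play_rows --pt "0 0 0.003 0 0 0 1" --pt "0 0 0.007 0 0 0 1" --pt "0 0 0.011 0 0 0 1" --pt "0 0 0.012 0 0 0 1" --pt "0 0 0.01 0 0 0 1" --pt "0 0 0.006 0 0 0 1" --pt "0 0 0.003 0 0 0 1" --pt "0 0 0.002 0 0 0 1" --pt "0 0 0.002 0 0 0 1" --pt "0 0 0 0 0 0 1"

```text
time_s: 10.73
ee_pos: [0.4963, -0.117, 0.0319]
eef_rot: [3.142, -0.0, 0.0]
force: [0.4, -1.2, -1.6]
grip_width: 0.0404
grip_force: 60.0
```

>>> play_rows --pt "0 0 0.001 0 0 0 1" --pt "0 0 0.001 0 0 0 1" --pt "0 0 0 0 0 0 1"

```text
time_s: 10.98
ee_pos: [0.4963, -0.1169, 0.03]
eef_rot: [3.142, -0.0, 0.0]
force: [-0.3, -0.6, -1.4]
grip_width: 0.0404
grip_force: 60.0
```

>>> play_rows --pt "0 0 0.001 0 0 0 1" --pt "0 0 0.001 0 0 0 1" --pt "0 0 0 0 0 0 1"

```text
time_s: 11.23
ee_pos: [0.4961, -0.1169, 0.0278]
eef_rot: [-3.142, 0.0, 0.0]
force: [-0.3, 0.0, -1.5]
grip_width: 0.0406
grip_force: 60.0
```

>>> play_rows --pt "0 0 0.001 0 0 0 1" --pt "0 0 0.001 0 0 0 1" --pt "0 0 0 0 0 0 1"

```text
time_s: 11.48
ee_pos: [0.4966, -0.117, 0.0268]
eef_rot: [3.141, -0.001, 0.0]
force: [-3.8, 2.2, 11.9]
grip_width: 0.0402
grip_force: 60.0
```

```bash
python3 look.py s6
```

```text
[ 0.49662975 -0.11698251  0.02684491] 11.5333
side orange (295, 170, 18, 29)
side orange (326, 159, 18, 27)
side dark [335.6 189.9] (331, 187, 10, 8) [ 0.4202 -0.1511  0.023 ]
top orange (379, 223, 26, 22)
```

View pics/s6.png

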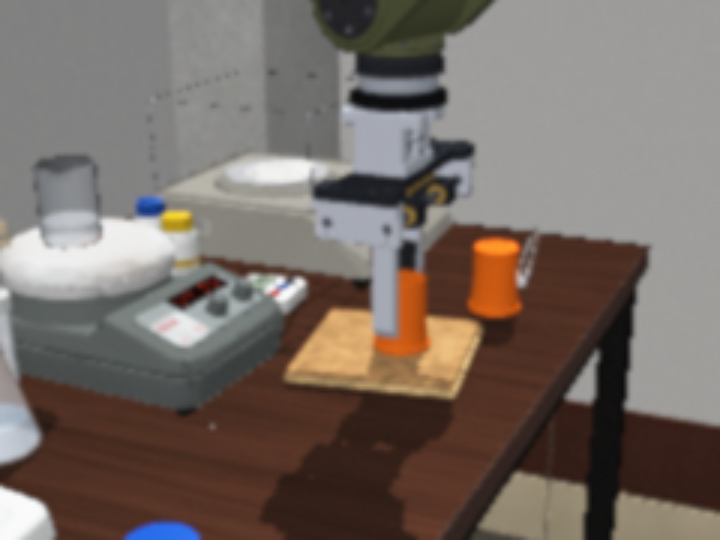

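The pot now sits on the mat: contact at TCP 0.0268, with the rim seen at crop (402,350). I'll release it, rise 15 mm and regrip.

>>> play_rows --pt "0 0 -0.001 0 0 0 -0.3" --pt "0 0 0 0 0 0 -0.3" --pt "0 0 0 0 0 0 -0.3" --pt "0 0 0 0 0 0 -0.3" --pt "0 0 -0.004 0 0 0 -0.3" --pt "0 0 -0.006 0 0 0 -0.3" --pt "0 0 -0.004 0 0 0 -0.3" --pt "0 0 0 0 0 0 0.5" --pt "0 0 0 0 0 0 1" --pt "0 0 0 0 0 0 1" --pt "0 0 0 0 0 0 1" --pt "0 0 0 0 0 0 1" --pt "0 0 0 0 0 0 1" --pt "0 0 0 0 0 0 1"

```text
time_s: 12.75
ee_pos: [0.4962, -0.117, 0.0409]
eef_rot: [-3.142, 0.0, 0.0]
force: [-0.4, -0.4, -0.1]
grip_width: 0.0399
grip_force: 60.0
```

>>> play_rows --pt "0 0 -0.003 0 0 0 1" --pt "0 0 -0.007 0 0 0 1" --pt "0 0 -0.01 0 0 0 1" --pt "0 0 -0.012 0 0 0 1" --pt "0 0 -0.012 0 0 0 1" --pt "0 0 -0.01 0 0 0 1" --pt "0 0 -0.005 0 0 0 1" --pt "0 0 -0.001 0 0 0 1" --pt "0 0 0 0 0 0 1"

```text
time_s: 13.5
ee_pos: [0.4963, -0.1169, 0.1012]
eef_rot: [3.141, -0.0, 0.0]
force: [0.7, -0.6, -2.6]
grip_width: 0.04
grip_force: 60.0
```

>>> play_rows --pt "0 0 0.004 0 0 0 1" --pt "0 0 0.011 0 0 0 1" --pt "0 0 0.018 0 0 0 1"

```text
time_s: 13.75
ee_pos: [0.4966, -0.117, 0.0675]
eef_rot: [3.141, -0.001, 0.0]
force: [0.3, -0.4, -0.6]
grip_width: 0.0397
grip_force: 60.0
```

>>> play_rows --pt "0 0 0.022 0 0 0 1"

```text
time_s: 13.83
ee_pos: [0.4963, -0.1169, 0.0447]
eef_rot: [3.141, -0.001, 0.0]
force: [0.8, 0.2, -1.6]
grip_width: 0.0405
grip_force: 60.0
```

>>> play_rows --pt "0 0 0.011 0 0 0 1"

```text
time_s: 13.92
ee_pos: [0.4972, -0.1169, 0.035]
eef_rot: [3.142, -0.002, -0.0]
force: [-12.1, 9.5, 78.5]
grip_width: 0.0397
grip_force: 60.0
```

>>> play_rows --pt "0 0 -0.005 0 0 0 1"

```text
time_s: 14.0
ee_pos: [0.496, -0.1167, 0.0381]
eef_rot: [-3.141, 0.001, 0.0]
force: [0.3, 0.1, -1.7]
grip_width: 0.0401
grip_force: 60.0
```

>>> play_rows --pt "0 0 -0.004 0 0 0 1" --pt "0 0 -0.007 0 0 0 1" --pt "0 0 -0.01 0 0 0 1" --pt "0 0 -0.012 0 0 0 1" --pt "0 0 -0.012 0 0 0 1" --pt "0 0 -0.01 0 0 0 1" --pt "0 0 -0.005 0 0 0 1" --pt "0 0 -0.001 0 0 0 1" --pt "0 0 0 0 0 0 1"

```text
time_s: 14.75
ee_pos: [0.4962, -0.1169, 0.1011]
eef_rot: [3.142, -0.0, -0.0]
force: [0.0, -0.1, -1.7]
grip_width: 0.04
grip_force: 60.0
```

```bash
python3 look.py s7
```

```text
[ 0.49604692 -0.11686909  0.10059856] 14.8
side orange (326, 159, 18, 27)
side orange (296, 144, 19, 30)
side dark [335.6 189.2] (331, 187, 10, 8) [ 0.4217 -0.1559  0.023 ]
side dark [304.  191.7] (300, 187, 9, 9) [ 0.4889 -0.1097  0.023 ]
top orange (385, 223, 20, 22)
top dark [313.4 234.4] (307, 231, 15, 7) [ 0.4578 -0.0777  0.023 ]
```

View pics/s7.png

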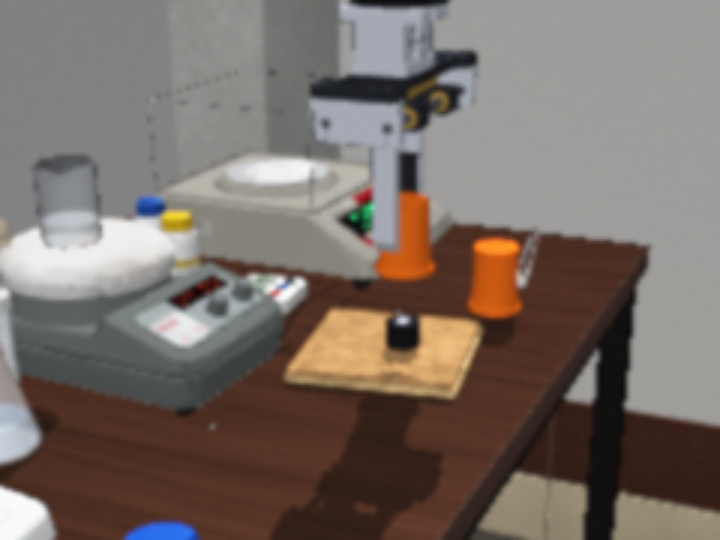

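The specimen stands on the mat, at crop (402,332). I'll carry the empty pot back to its original spot.

>>> play_rows --pt "-0.0002 -0.003 0 0 0 0 1" --pt "-0.0006 -0.006 0 0 0 0 1" --pt "-0.0009 -0.01 0 0 0 0 1" --pt "-0.0012 -0.014 0 0 0 0 1" --pt "-0.0014 -0.0155 0 0 0 0 1" --pt "-0.0014 -0.0155 0 0 0 0 1" --pt "-0.0014 -0.0155 0 0 0 0 1" --pt "-0.0014 -0.0155 0 0 0 0 1" --pt "-0.0014 -0.0155 0 0 0 0 1" --pt "-0.0014 -0.0155 0 0 0 0 1" --pt "-0.0014 -0.0155 0 0 0 0 1" --pt "-0.0014 -0.0155 0 0 0 0 1" --pt "-0.0012 -0.014 0 0 0 0 1" --pt "-0.0009 -0.01 0 0 0 0 1" --pt "-0.0006 -0.006 0 0 0 0 1" --pt "-0.0002 -0.003 0 0 0 0 1" --pt "0 0 0 0 0 0 1"

```text
time_s: 16.27
ee_pos: [0.4792, 0.0735, 0.1009]
eef_rot: [-3.142, 0.0, 0.001]
force: [0.2, -0.2, -1.0]
grip_width: 0.0401
grip_force: 60.0
```

>>> play_rows --pt "0 0 0.005 0 0 0 1" --pt "0 0 0.01 0 0 0 1" --pt "0 0 0.013 0 0 0 1" --pt "0 0 0.013 0 0 0 1" --pt "0 0 0.013 0 0 0 1" --pt "0 0 0.009 0 0 0 1" --pt "0 0 0.006 0 0 0 1" --pt "0 0 0.003 0 0 0 1" --pt "0 0 0.001 0 0 0 1" --pt "0 0 0 0 0 0 1" --force 20

```text
time_s: 17.1
ee_pos: [0.4794, 0.073, 0.0281]
eef_rot: [-3.142, -0.0, -0.0]
force: [-0.9, -0.1, -0.8]
grip_width: 0.0407
grip_force: 20.0
```

>>> play_rows --pt "0 0 0.001 0 0 0 1" --pt "0 0 0.001 0 0 0 1" --pt "0 0 0.001 0 0 0 1" --pt "0 0 0 0 0 0 1"

```text
time_s: 17.43
ee_pos: [0.4792, 0.0731, 0.025]
eef_rot: [3.142, -0.0, 0.0]
force: [0.5, 0.4, -1.0]
grip_width: 0.0407
grip_force: 20.0
```

>>> play_rows --pt "0 0 0.001 0 0 0 1" --pt "0 0 0.001 0 0 0 1" --pt "0 0 0 0 0 0 1"

```text
time_s: 17.68
ee_pos: [0.4792, 0.0731, 0.0229]
eef_rot: [-3.142, -0.0, 0.0]
force: [-0.2, 0.9, 0.2]
grip_width: 0.0404
grip_force: 20.0
```

>>> play_rows --pt "0 0 0.001 0 0 0 1" --pt "0 0 0.0005 0 0 0 1" --pt "0 0 0 0 0 0 1"

```text
time_s: 17.93
ee_pos: [0.4797, 0.0731, 0.0224]
eef_rot: [-3.142, -0.001, 0.0]
force: [-5.1, -0.8, 13.2]
grip_width: 0.0406
grip_force: 20.0
```

The pot is on the bench, with 13 N contact. I'll release it and back off.

>>> play_rows --pt "0 0 -0.001 0 0 0 0" --pt "0 0 0 0 0 0 -0.5" --pt "0 0 0 0 0 0 -1" --pt "0 0 0 0 0 0 -1" --pt "0 0 0 0 0 0 -1" --pt "0 0 0 0 0 0 -1" --pt "0 0 -0.006 0 0 0 -1" --pt "0 0 -0.012 0 0 0 -1" --pt "0 0 -0.02 0 0 0 -1" --pt "0 0 -0.025 0 0 0 -1" --pt "0 0 -0.025 0 0 0 -1" --pt "0 0 -0.02 0 0 0 -1" --pt "0 0 -0.01 0 0 0 -1" --pt "0 0 0 0 0 0 -1" --pt "0 0 0 0 0 0 -1"

```text
time_s: 19.18
ee_pos: [0.4791, 0.0731, 0.14]
eef_rot: [3.142, -0.0, 0.0]
force: [-1.2, 0.1, -1.0]
grip_width: 0.0943
grip_force: 0.0
```

```bash
python3 look.py s8; python3 -c "
import cv2
from h import *
cv2.imwrite('pics/s8.png',cv2.resize(ctrl.camera('side')[120:300,170:410],None,fx=3,fy=3))"
```

```text
[0.47876487 0.07302818 0.13939644] 19.2333
side orange (266, 204, 24, 36)
side orange (326, 159, 18, 27)
side dark [335.4 189.5] (331, 187, 10, 8) [ 0.4216 -0.154   0.023 ]
side dark [304.  191.7] (300, 187, 9, 9) [ 0.4889 -0.1097  0.023 ]
top orange (240, 231, 19, 7)
top orange (379, 223, 26, 22)
```

View pics/s8.png

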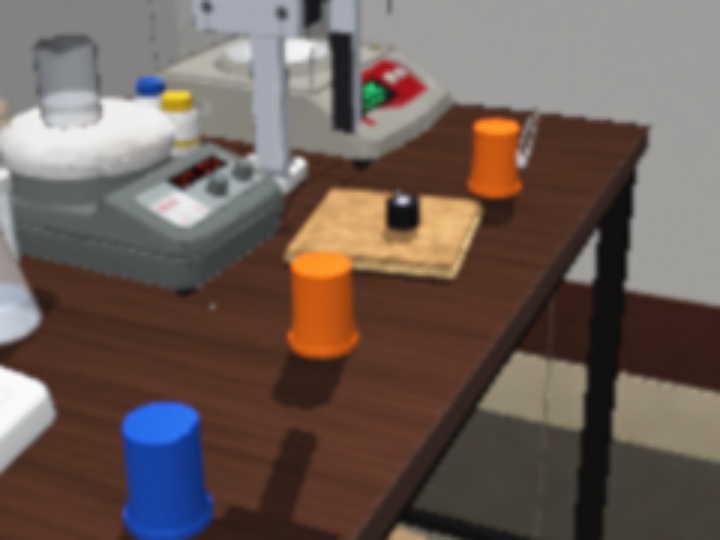

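The pot is upright on the bench at crop (322,305), the specimen is on the mat at (402,212), the blue pot hasn't moved, and the gripper is clear. Handing in.

```bash
python3 -c "
from station import ctrl
print(ctrl.hand_in())"
```

```text
the job is handed in; nothing more can be done
None
```

The job is handed in at about 19 s on the robot's clock: the fourth rap freed the specimen, which is standing on the mat; the empty orange pot is mouth down on the bench beside it, and the blue pot was not touched (the hand-in returned no verdict).

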